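Gauge the socket, fit the matching board post

ROBOT

A 6-joint arm with a two-finger parallel gripper is mounted at the origin on a cart in front of the work surface, level with it; the furniture and walls round the work are solid. World frame = base frame: x ahead of the robot, y to its left, z up, the work surface at z = 0. Lengths are in m, angles in rad, forces in N, time in s.
With the tool pointing down it reaches from about 0.35 to 0.85 m from the base axis. Payload 8.1 kg.
Tool frame: the origin (TCP) lies on the mounting face of the last link; the fingertips stand 186 mm ahead of it and the grasp point (between the pads) lies 167 mm ahead of it; z points along the fingers, y is the line along which they close (so a half turn about z gives the same grasp; the last joint's range is limited). The gripper opens to 93 mm and grips with 3 to 60 N. Pads are 15 mm wide; open, the fingers measure 128 mm over their backs; the gripper's body (75 mm by 188 mm) begins 65 mm behind the grasp point.
Start: joints at [1.079, 0.13, 1.488, -0, 1.523, -0.085], TCP at [0.237, 0.551, 0.405] pointing down, gripper open.
Joint ranges: [-2.96, 2.96], [-0.89, 2.26], [0.02, 2.5], [-1.34, 4.48], [0, 2.73], [-2.66, 2.66]. Speed limits (rad/s): [2.39, 2.39, 2.79, 3.14, 3.14, 3.14].

INTERFACE

Orientations are given as a rotation vector (axis times angle).
In Python, from plant import * gives the robot as it stands. The module is installed in compiled form; this text tells all that it offers.
- The arm moves only by the tool arm_command, never from a script. Its argument "increments" is a list of rows, each a list of 6 numbers: the shift along the tool's x, y, z in units of 0.2 m (1.0 is 0.2 m), then the turn, a rotation vector about the tool's x, y, z in units of pi rad (1.0 is pi rad). A call has exactly 5 rows; each row is the pose to reach, as a shift and turn from the pose commanded when the call began, along the tool's axes at that moment, turning the shorter way round; what a row does not reach only later rows make up. A row lasts 1/8 s, in which the tool goes at most 62.5 mm and 10.7 degrees, less where a joint would pass 70% of its speed; a pose out of reach is approached as far as the arm can. A call with a number of a shift or a turn outside -1 to 1 is refused whole. A call with a gripper value outside its range is refused whole. "fingers" is the closure, from -1 (fully open) to 1 (shut), set as the call begins (left out, the last holds). The fingers move at their own pace and stop on an object; "force" is the grip in N (left out, the last holds). Time passes only in rows, so rows that repeat a pose let the fingers close, or fill a call up. It gives the time, the measured TCP pose, the force, the opening and the grip force at its end, in the units of the state.
- read_state(): the state, without advancing time (a new reading comes with each control period).
- read_camera(name): name is "side" or "top"; returns a dict with "image" (384x512x3 uint8, red, green, blue), "fx", "fy", "cx", "cy" (pixels), "k1" (the pictures are not rectified: a ray, as slopes to the right and down, at radius r is drawn at 1 + k1 r^2 times it, then the intrinsics apply), "T" (4x4, takes a point from camera to world coordinates). Camera axes: x right, y down, z forward; pixel columns grow to the right and rows downward; lengths in m; the calibration is good to about 2 mm. A picture is of the moment at which its call begins. There is no depth.
- close_job(): hands the job in; it is judged then, once.
The state is a dict: "t": time; "q": joint angles; "dq": joint speeds; "joint_torque": joint torques, N m; "tool_pos": TCP position; "orientation": TCP orientation; "force": force on the tool from outside, world axes, zero at the start; "wrist_torque": the same for the moment, N m; "opening": finger opening in m; "gripper_force": force on a finger pad.
Only numpy, scipy, OpenCV 4.12 (cv2) and the standard library are available. Lean on these libraries where they do the work, as an engineer would, in place of code of your own. Each camera call takes 0.05 s, during which the arm holds its last target. There are 200 camera calls.

TASK

The sloping test nest carries a circuit board on four posts of one height, but one post is missing from its brass-rimmed blind socket, and how deep that socket is set cannot be seen. Lower the red-handled depth rod to the bottom of the socket to find its depth and stand the rod back in its hole in the rack; then take from the rack only the one post that will stand level with the other three, put it fully home in the socket and let go. Leave the other two posts in the rack and do not disturb the things lying around.

Things in the scene. Friction and masses are not known exactly. Their poses are not given: they have to be found in the camera images.
- test_nest: Fixed blue test nest, 100 x 120 mm foot; its aluminium top plate slopes 30 degrees, front edge 37 mm high, back edge 85 mm. Origin: centre of the underside, z up, front = -x. Three fixed posts with black caps 14 mm thick, shoulders 34 mm out from the plate's face, stand at x, y = (0, -72), (60, 0), (60, -72) mm in the socket's frame; between them a black block of brass spring probes, 15 mm high.
- socket (a point): Centre of the mouth, flush with the plate's face, of the empty brass-rimmed socket at the plate's low left corner: a straight blind bore 11.8 mm wide. z points out of the bore, 30 degrees from vertical, leaning to the nest's front; x up the slope, y to the nest's left. Its flat steel bottom lies 20, 30 or 40 mm below the mouth, different from start to start; nothing outside shows which.
- pin_rack: Fixed pin rack in front of the nest: pale block 76 x 76 mm, top 30 mm high, on a dark foot 84 x 84 mm. Origin: centre of its underside, z up. Four vertical blind holes at x, y = +-22 mm, 22 mm deep (floor 8 mm above the bench): the red-rimmed one at (-22, +22), 8.5 mm wide, is the depth rod's; the other three, 12 mm wide, hold the posts in any order.
- depth_rod: Loose depth rod, about 60 g, upright in the rack: steel rod 6 mm thick with a black ring every 10 mm, 60 mm long from its tip to the handle, then a ribbed dark red handle 16 mm thick and 36 mm long (96 mm in all). Origin: centre of the tip's end face; z along the rod to the handle.
- post_short: Loose rest post, about 40 g, the shortest of three, upright in the rack: steel shank 10 mm thick with a tapered foot, then a black cap 14 mm thick and 18 mm long. The cap's upper face is the shoulder, 54 mm from the foot, with a 3 mm nipple on it. Origin: centre of the foot's end face; z along the post to the cap. It stands level with the fixed posts in a socket 20 mm deep.
- post_middle: Loose rest post, about 40 g, the middle one of three, upright in the rack: steel shank 10 mm thick with a tapered foot, then a black cap 14 mm thick and 18 mm long. The cap's upper face is the shoulder, 64 mm from the foot, with a 3 mm nipple on it. Origin: centre of the foot's end face; z along the post to the cap. It stands level with the fixed posts in a socket 30 mm deep.
- post_long: Loose rest post, about 40 g, the longest of three, upright in the rack: steel shank 10 mm thick with a tapered foot, then a black cap 14 mm thick and 18 mm long. The cap's upper face is the shoulder, 74 mm from the foot, with a 3 mm nipple on it. Origin: centre of the foot's end face; z along the post to the cap. It stands level with the fixed posts in a socket 40 mm deep.
- post_short_top (a point): Centre of the shoulder (upper face of the black cap) of post_short, 54 mm from its foot.
- post_middle_top (a point): Centre of the shoulder (upper face of the black cap) of post_middle, 64 mm from its foot.
- post_long_top (a point): Centre of the shoulder (upper face of the black cap) of post_long, 74 mm from its foot.
- flux_bottle: Small brown dropper bottle, 30 mm across, 73 mm high, upright; a bystander, leave it where it is. Origin: centre of its underside.
- driver_blue: Blue precision screwdriver, 134 mm long, lying flat; a bystander, leave it where it is. Origin: middle of its underside.
- solder_reel: Green and white reel, 48 mm across, 40 mm high, upright; a bystander, leave it where it is. Origin: centre of its underside.

How it is judged:
By the outcome, as a careful person would: the job done as asked, in the order asked, and still so for the second after the job is handed in, with the robot touching nothing.
It also fails if it takes over 64 s, if anything falls off the work surface, if the arm or the gripper's body presses on something with over 40 N, if the wrist force passes 120 N, or if a joint passes its speed limit or range.

## Working session

There is one attempt and no reset: what is moved stays moved. The work goes in short steps, Python scripts to look and compute and a tool call to move; the robot and the scene stay as the last step left them, time stands still between calls to the robot, and variables do not carry over. Pictures are saved under pics/ and viewed, at most 10 in all, crops included, and the job is handed in when it is done.

Besides the shell and the picture viewer there is one more tool, called after ">>>" by a JSON object that holds its "op" and its "data", one argument or row to a line. arm_command: Moves the arm, as the interface text tells. Shifts and turns lie within -1 to 1; 1 stands for 0.2 m of shift or pi rad of turn. Its arguments: {"type":"object","properties":{"increments":{"type":"array","items":{"type":"array","items":{"type":"number","minimum":-1,"maximum":1}}},"fingers":{"type":"number"},"force":{"type":"number"}},"required":["increments"]}

```bash
mkdir -p pics; python3 - <<'E'
from plant import *
import cv2,numpy as np
s=read_state();print(s)
for n in("side","top"):
    c=read_camera(n);cv2.imwrite(f"pics/{n}0.png",c["image"][:,:,::-1]);print(n,{k:np.round(c[k],4).tolist() for k in c if k!="image"})
    np.save(f"pics/{n}0.npy",c["image"])
E
```

```text
{'t': 0.0, 'q': array([ 1.07859094e+00,  1.31156044e-01,  1.48925718e+00, -1.49681149e-05,
        1.52299399e+00, -8.54045489e-02]), 'dq': array([-3.79583649e-03,  9.85963377e-04, -2.99437536e-04,  1.16572489e-03,
        4.01935870e-04, -3.13154996e-05]), 'joint_torque': array([ 1.32000372e-03, -5.59826195e+01, -4.91777909e+01,  7.66779645e-02,
        3.49618751e-02, -1.60098839e-04]), 'tool_pos': array([0.23728268, 0.55084391, 0.40370233]), 'orientation': array([-6.34501414e-01, -3.07633678e+00,  2.73851775e-03]), 'force': array([ 0.25793887, -0.53363137,  1.15635413]), 'wrist_torque': array([-0.02270914, -0.0473995 , -0.01310171]), 'gripper_force': 0.0, 'opening': 0.09287823382092253}
side {'fx': 429.4206, 'fy': 429.4206, 'cx': 259.1164, 'cy': 200.081, 'k1': -0.1507, 'T': [[-0.926, -0.2097, 0.314, 0.1752], [-0.3771, 0.4727, -0.7964, 0.348], [0.0186, -0.8559, -0.5168, 0.5136], [0.0, 0.0, 0.0, 1.0]]}
top {'fx': 386.8272, 'fy': 386.8272, 'cx': 260.4847, 'cy': 197.917, 'k1': -0.0722, 'T': [[0.0175, -0.9845, 0.1748, 0.2656], [-0.9998, -0.015, 0.0153, -0.3444], [-0.0124, -0.175, -0.9845, 0.9167], [0.0, 0.0, 0.0, 1.0]]}
```

View pics/side0.png

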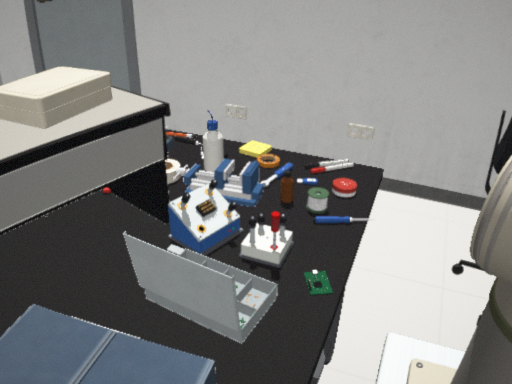

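View pics/top0.png

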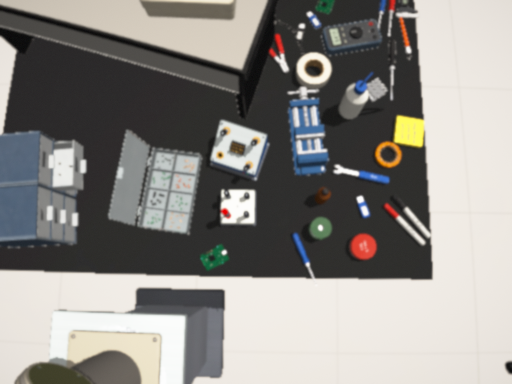

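The side view has the nest at about (205,215), the rack at (268,243) and the red rod at (276,222). In the top view the nest is at (240,148) and the rack at (238,207). Next I'll enlarge both.

```bash
cat > h.py <<'E'
from plant import *
import cv2,numpy as np
from scipy.spatial.transform import Rotation as R
def K(c): return np.array([[c["fx"],0,c["cx"]],[0,c["fy"],c["cy"]],[0,0,1.]]),np.array([c["k1"],0,0,0,0.])
def ray(c,u,v):
    # drawn = (1+k1 r^2)*slope
    k,d=K(c);p=cv2.undistortPointsIter(np.array([[[u,v]]],float),k,d,None,None,(3,50,1e-12))[0,0]
    return c["T"][:3,3],c["T"][:3,:3]@np.array([p[0],p[1],1])
def on_z(c,u,v,z):
    o,r=ray(c,u,v);return o+r*(z-o[2])/r[2]
def tri(a,b):
    A=[];
    (o1,r1),(o2,r2)=a,b
    s=np.linalg.lstsq(np.c_[r1,-r2],o2-o1,rcond=None)[0]
    p,q=o1+s[0]*r1,o2+s[1]*r2
    return (p+q)/2,np.linalg.norm(p-q)
def proj(c,P):
    P=np.atleast_2d(P);T=np.linalg.inv(c["T"]);k,d=K(c)
    return cv2.projectPoints(P@T[:3,:3].T+T[:3,3],np.zeros(3),np.zeros(3),k,d)[0][:,0]
def crop(c,x0,y0,x1,y1,s,f):
    cv2.imwrite(f,cv2.resize(c["image"][y0:y1,x0:x1,::-1],None,fx=s,fy=s,interpolation=cv2.INTER_CUBIC))
E
python3 - <<'E'
from h import *
a=read_camera("side");b=read_camera("top")
crop(a,160,175,310,275,5,"pics/s1.png");crop(b,195,110,285,235,4.8,"pics/t1.png")
E
```

```text
(no output)
```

View pics/s1.png

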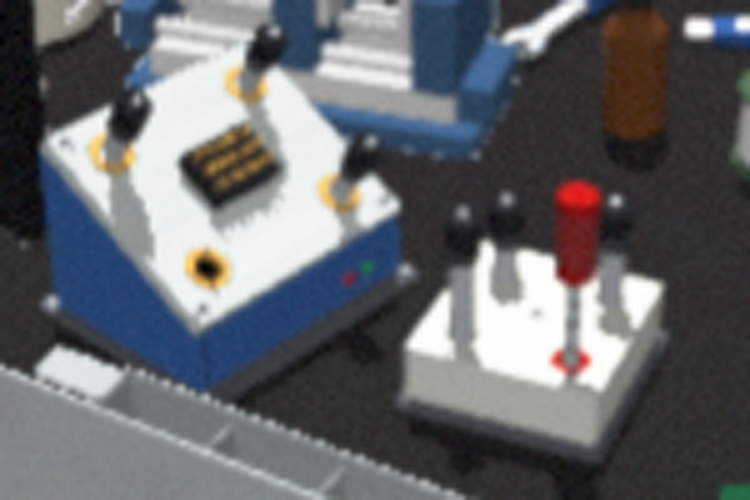

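View pics/t1.png

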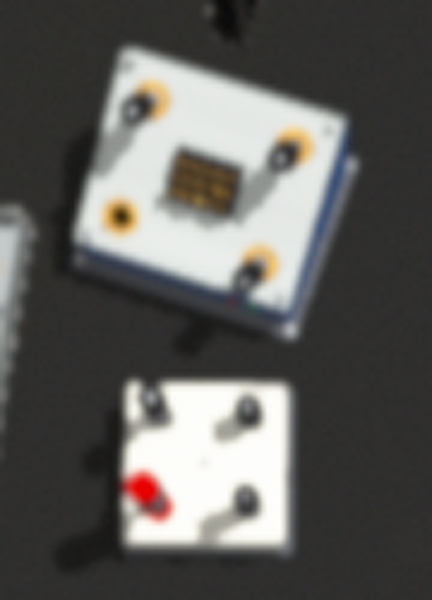

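The side crop shows the three posts, the red rod in its front-left hole, and the socket at crop (208,268). In the top crop the socket is at (120,215) and the rack's white top spans (125..293, 382..548), with the rod at its lower left. The back-left post looks the longest.

```bash
python3 - <<'E'
from h import *
np.set_printoptions(precision=4,suppress=True)
a=read_camera("side");b=read_camera("top")
S=lambda x,y:ray(a,160+(x+.5)/5-.5,175+(y+.5)/5-.5); Tt=lambda x,y:ray(b,195+(x+.5)/4.8-.5,110+(y+.5)/4.8-.5)
pts={"socket":((208,268),(120,215)),"postB":((112,155),(152,100)),"postC":((247,85),(294,147)),"postR":((340,192),(260,264)),
"redrim":((571,362),(157,504)),"rodtop":((577,193),(143,489)),"cBL":((462,213),(150,392)),"cBR":((507,198),(249,404)),"cFR":((616,201),(246,493))}
P={}
for k,(p,q) in pts.items():
    P[k],e=tri(S(*p),Tt(*q)); print(k,P[k],"gap %.4f"%e)
# brass masks
for n,c,box in(("side",a,(160,175,245,240)),("top",b,(205,110,275,180))):
    x0,y0,x1,y1=box;h=cv2.cvtColor(c["image"],cv2.COLOR_RGB2HSV)[y0:y1,x0:x1]
    m=cv2.inRange(h,(10,110,130),(30,255,255));N,l,st,ce=cv2.connectedComponentsWithStats(m)
    print(n,[(s[4],(ce[i]+[x0,y0]).round(2)) for i,s in enumerate(st) if i and s[4]>5])
m=cv2.inRange(b["image"][180:235,210:265],(190,190,180),(255,255,255));m=cv2.morphologyEx(m,cv2.MORPH_CLOSE,np.ones((9,9)))
ct=max(cv2.findContours(m,0,2)[0],key=cv2.contourArea);r=cv2.boxPoints(cv2.minAreaRect(ct))+[210,180]
C=np.array([on_z(b,*p,.03) for p in r]);print("rack",C,C.mean(0),np.linalg.norm(np.diff(C,axis=0),axis=1))
print("lid/case",[on_z(b,*p,z) for p,z in(((128,133),.15),((110,215),.15),((143,222),.15),((200,155),.05),((240,110),.3))])
E
```

```text
socket [ 0.522  -0.2334  0.0452] gap 0.0008
postB [ 0.5713 -0.2501  0.0737] gap 0.0001
postC [ 0.5484 -0.3185  0.0743] gap 0.0000
postR [ 0.4989 -0.3022  0.0449] gap 0.0002
redrim [ 0.3822 -0.2546  0.0285] gap 0.0014
rodtop [ 0.381  -0.2552  0.1027] gap 0.0026
cBL [ 0.4268 -0.2551  0.0826] gap 0.0012
cBR [ 0.4261 -0.2995  0.0628] gap 0.0003
cFR [ 0.3824 -0.2997  0.0728] gap 0.0008
side [(np.int32(7), array([206.14, 190.71])), (np.int32(6), array([210.83, 193.33])), (np.int32(19), array([181.37, 206.  ])), (np.int32(14), array([226.71, 214.  ])), (np.int32(29), array([201.1 , 228.03]))]
top [(np.int32(11), array([227.45, 130.45])), (np.int32(17), array([256.82, 139.29])), (np.int32(25), array([219.36, 154.52])), (np.int32(8), array([249.75, 163.38]))]
rack [[ 0.4405 -0.2379  0.03  ]
 [ 0.4416 -0.3152  0.03  ]
 [ 0.3665 -0.3167  0.03  ]
 [ 0.3652 -0.2405  0.03  ]] [ 0.4034 -0.2776  0.03  ] [0.0773 0.0752 0.0762]
lid/case [array([ 0.5365, -0.0508,  0.15  ]), array([ 0.3619, -0.0276,  0.15  ]), array([ 0.3489, -0.0969,  0.15  ]), array([ 0.519 , -0.1881,  0.05  ]), array([ 0.526 , -0.2975,  0.3   ])]
```

```bash
cat >> h.py <<'E'
np.set_printoptions(precision=4,suppress=True)
psi=np.radians(-18.5)
def ori(tilt,phi=np.radians(71.5)):
    y=np.array([np.cos(phi),np.sin(phi),0]);z=np.array([0,0,-1.]);x=np.cross(y,z)
    f=np.array([y[1],-y[0],0]);z=-np.cos(tilt)*np.array([0,0,1])+np.sin(tilt)*f
    return R.from_matrix(np.c_[np.cross(y,z),y,z])
def plan(wps,p0,r0):
    for p,r in wps:
        d=r0.inv().apply(np.array(p)-p0)/.2; t=(r0.inv()*r).as_rotvec()/np.pi
        print(np.round(np.r_[d,t],4).tolist()); p0,r0=np.array(p),r
E
python3 - <<'E'
from h import *
a=read_camera("side");b=read_camera("top")
for n,p,q in(("shelfcorner",(168,103),(240,70)),("lidA",(127,235),(128,133)),("lidB",(237,283),(110,215)),("lidB2",(240,330),(110,215)),("box1",(213,370),(80,245)),("box2",(35,310),(80,140)),("box3",(213,370),(38,132))):
    print(n,*tri(ray(a,*p),ray(b,*q)))
o=ori(0);s=R.from_rotvec([-.6345,-3.0763,.0027])
plan([((.36,.40,.44),s),((.42,.22,.44),o),((.44,.04,.44),o),((.42,-.14,.42),o),((.3817,-.255,.36),o),((.3817,-.255,.255),o)],np.array([.237,.551,.4045]),s)
E
```

```text
shelfcorner [ 0.6168 -0.2938  0.2621] 0.007569013511196761
lidA [ 0.5385 -0.0488  0.1454] 0.0007918845927950331
lidB [ 0.357  -0.0256  0.1404] 0.012443500310904344
lidB2 [ 0.3542 -0.0035  0.0805] 0.03328673900666293
box1 [0.3199 0.0676 0.0862] 0.036444390572049117
box2 [0.5599 0.0952 0.1024] 0.051670174241498765
box3 [0.4173 0.107  0.1758] 0.21135460446656948
[-0.8635, -0.4504, -0.1768, 0.0, 0.0, 0.0]
[-0.6316, -0.7078, 0.0012, -0.0006, -0.0001, -0.0267]
[-0.3804, -0.8218, 0.0, 0.0, 0.0, 0.0]
[-0.1907, -0.8852, 0.1, 0.0, 0.0, 0.0]
[-0.0008, -0.606, 0.3, 0.0, 0.0, 0.0]
[0.0, 0.0, 0.525, 0.0, 0.0, 0.0]
```

>>> {"op": "arm_command", "data": {
  "increments": [
    [-0.17,-0.09,-0.035,0,0,0],
    [-0.4,-0.21,-0.08,0,0,0],
    [-0.63,-0.33,-0.13,0,0,0],
    [-0.86,-0.45,-0.18,0,0,0],
    [-0.86,-0.45,-0.18,0,0,0]
  ],
  "fingers": 0.4,
  "force": 40
}}

```text
t: 1.02
tool_pos: [0.3618, 0.3981, 0.442]
orientation: [0.641, 3.073, 0.002]
force: [-1.1, 0.8, -0.6]
opening: 0.0479
gripper_force: 0.0
```

>>> {"op": "arm_command", "data": {
  "increments": [
    [-0.15,-0.17,0,0,0,-0.006],
    [-0.3,-0.35,0,0,0,-0.013],
    [-0.47,-0.53,0,0,0,-0.02],
    [-0.63,-0.71,0,0,0,-0.027],
    [-0.63,-0.71,0,0,0,-0.027]
  ]
}}

```text
t: 1.65
tool_pos: [0.4198, 0.2185, 0.4406]
orientation: [0.509, 3.1, -0.0]
force: [-0.8, 1.0, -0.4]
opening: 0.0282
gripper_force: 0.0
```

>>> {"op": "arm_command", "data": {
  "increments": [
    [-0.09,-0.2,0,0,0,0],
    [-0.19,-0.41,0,0,0,0],
    [-0.28,-0.61,0,0,0,0],
    [-0.38,-0.82,0,0,0,0],
    [-0.38,-0.82,0,0,0,0]
  ]
}}

```text
t: 2.28
tool_pos: [0.4397, 0.0395, 0.4406]
orientation: [-0.508, -3.1, -0.0]
force: [0.1, 0.4, -0.2]
opening: 0.0278
gripper_force: 0.0
```

>>> {"op": "arm_command", "data": {
  "increments": [
    [-0.05,-0.22,0.02,0,0,0],
    [-0.1,-0.44,0.05,0,0,0],
    [-0.15,-0.66,0.07,0,0,0],
    [-0.19,-0.88,0.1,0,0,0],
    [-0.19,-0.88,0.1,0,0,0]
  ]
}}

```text
t: 2.9
tool_pos: [0.42, -0.1389, 0.42]
orientation: [-0.507, -3.099, -0.001]
force: [-0.4, 1.4, 0.5]
opening: 0.0282
gripper_force: 0.0
```

>>> {"op": "arm_command", "data": {
  "increments": [
    [0,-0.15,0.05,0,0,0],
    [0,-0.3,0.1,0,0,0],
    [0,-0.45,0.2,0,0,0],
    [0,-0.61,0.3,0,0,0],
    [0,-0.61,0.3,0,0,0]
  ]
}}

```text
t: 3.52
tool_pos: [0.3815, -0.2533, 0.359]
orientation: [-0.504, -3.098, -0.004]
force: [-0.4, 1.0, -0.1]
opening: 0.0279
gripper_force: 0.0
```

```bash
cat >> h.py <<'E'
def duo(f,bs=(160,120,320,270),bt=(180,110,300,240)):
    a=read_camera("side");b=read_camera("top");g=lambda c,q,s:cv2.resize(c["image"][q[1]:q[3],q[0]:q[2],::-1],(395,int(395*(q[3]-q[1])/(q[2]-q[0]))),interpolation=cv2.INTER_CUBIC)
    A,B=g(a,bs,0),g(b,bt,0);H=max(A.shape[0],B.shape[0]);im=np.zeros((H,790,3),np.uint8);im[:A.shape[0],:395]=A;im[:B.shape[0],395:]=B;cv2.imwrite(f,im)
    return a,b
def tip(s,d=.186): return s["tool_pos"]+R.from_rotvec(s["orientation"]).as_matrix()[:,2]*d
E
python3 - <<'E'
from h import *
a,b=duo("pics/d1.png");s=read_state();print(s["tool_pos"],s["q"])
g=tip(s);print(proj(a,g),proj(b,g))
E
```

```text
[ 0.3822 -0.2528  0.3609] [-0.6967 -0.2387  1.9241  0.001   1.4568 -1.9464]
[[276.1271 177.7288]] [[219.0745 204.9222]]
```

View pics/d1.png

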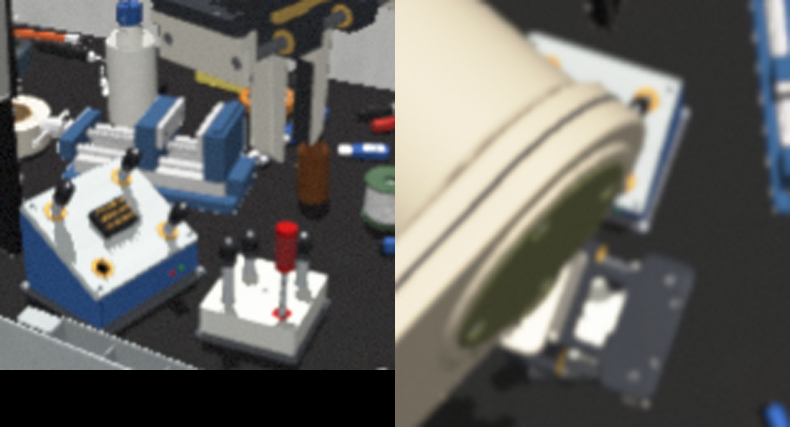

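The fingers hang right above the rod: side crop (287,142), with the rod below at (287,230). Descending.

>>> {"op": "arm_command", "data": {
  "increments": [
    [0,-0.01,0.1,0,0,0],
    [0,-0.01,0.22,0,0,0],
    [0,-0.01,0.34,0,0,0],
    [0,-0.01,0.46,0,0,0],
    [0,-0.01,0.53,0,0,0]
  ]
}}

```text
t: 4.25
tool_pos: [0.3815, -0.2548, 0.2546]
orientation: [0.501, 3.101, 0.001]
force: [-0.3, -1.3, 0.0]
opening: 0.0278
gripper_force: 0.0
```

>>> {"op": "arm_command", "data": {
  "increments": [
    [0,0,0,0,0,0],
    [0,0,0,0,0,0],
    [0,0,0,0,0,0],
    [0,0,0,0,0,0],
    [0,0,0,0,0,0]
  ],
  "fingers": 1,
  "force": 30
}}

```text
t: 4.88
tool_pos: [0.3808, -0.2564, 0.2553]
orientation: [0.504, 3.1, -0.001]
force: [0.3, -0.4, 2.4]
opening: 0.0155
gripper_force: 30.0
```

>>> {"op": "arm_command", "data": {
  "increments": [
    [0,0,-0.06,0,0,0],
    [0,0,-0.18,0,0,0],
    [0,0,-0.32,0,0,0],
    [0,0,-0.45,0,0,0],
    [0,0,-0.55,0,0,0]
  ]
}}

```text
t: 5.5
tool_pos: [0.3806, -0.2563, 0.3669]
orientation: [0.504, 3.099, -0.002]
force: [0.8, 0.2, -0.8]
opening: 0.0155
gripper_force: 30.0
```

```bash
python3 - <<'E'
from h import *
s=read_state();print(s["tool_pos"],s["orientation"],s["force"],s["opening"])
n=-ori(np.pi/6).as_matrix()[:,2];print(n)
plan([(np.array([.522,-.2334,.0452])+.287*n,ori(np.pi/6))],s["tool_pos"],R.from_rotvec(s["orientation"]))
E
```

```text
[ 0.3806 -0.2563  0.3669] [ 0.5035  3.0995 -0.0016] [ 0.8216  0.1948 -0.7917] 0.015490636121305868
[-0.4742  0.1587  0.866 ]
[0.0838, 0.3331, 0.3655, -0.0002, -0.1662, 0.0003]
```

>>> {"op": "arm_command", "data": {
  "increments": [
    [0.02,0.06,0,0,-0.03,0],
    [0.04,0.15,0,0,-0.08,0],
    [0.06,0.24,0.05,0,-0.13,0],
    [0.084,0.333,0.2,0,-0.166,0],
    [0.084,0.333,0.365,0,-0.166,0]
  ]
}}

```text
t: 6.12
tool_pos: [0.3854, -0.1867, 0.292]
orientation: [0.419, 2.587, -0.114]
force: [-0.8, -0.3, -0.5]
opening: 0.0156
gripper_force: 30.0
```

>>> {"op": "arm_command", "data": {
  "increments": [
    [0,0,0,0,0,0],
    [0,0,0,0,0,0],
    [0,0,0,0,0,0],
    [0,0,0,0,0,0],
    [0,0,0,0,0,0]
  ]
}}

```text
t: 6.75
tool_pos: [0.3859, -0.1879, 0.2923]
orientation: [0.421, 2.59, -0.113]
force: [-0.8, -0.3, 0.3]
opening: 0.0157
gripper_force: 30.0
```

```bash
python3 - <<'E'
from h import *
a,b=duo("pics/d2.png",(160,160,280,250),(180,110,300,200));s=read_state();print(s["tool_pos"],s["orientation"],s["force"],s["q"])
for d in(.247,.287):
    g=tip(s,d);print(g,proj(a,g),proj(b,g))
print(proj(a,[.522,-.2334,.0452]),proj(b,[.522,-.2334,.0452]))
E
```

```text
[ 0.3858 -0.1877  0.2919] [ 0.4207  2.5906 -0.1124] [-0.2093 -0.1122 -0.2581] [-0.6436 -0.5698  2.342   0.2056  0.8807 -1.9841]
[ 0.5025 -0.2267  0.0778] [[207.6286 217.9416]] [[214.6634 158.7589]]
[ 0.5214 -0.233   0.0431] [[201.2202 229.2345]] [[219.5603 155.0673]]
[[200.9926 228.1353]] [[219.6348 154.5721]]
```

View pics/d2.png

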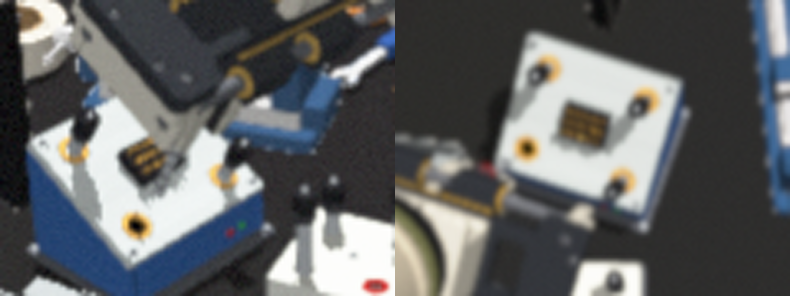

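```bash
python3 - <<'E'
from h import *
a=read_camera("side");b=read_camera("top");s=read_state()
im=[]
for c,(x,y) in((a,(185,190)),(b,(195,135))):
    k=cv2.resize(c["image"][y:y+45,x:x+40,::-1],None,fx=9.5,fy=9.5,interpolation=cv2.INTER_CUBIC)
    q=np.array([proj(c,tip(s,d))[0] for d in(.187,.247,.287)])
    for p in (q-[x,y]+.5)*9.5: cv2.circle(k,tuple(int(v) for v in p),4,(255,0,255),1)
    im.append(k)
cv2.imwrite("pics/d3.png",np.hstack(im))
E
```

```text
(no output)
```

View pics/d3.png

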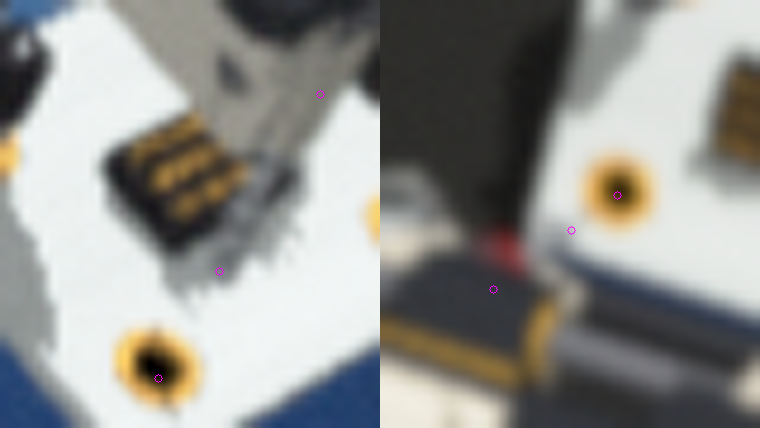

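Predicted rod axis runs about 1.7 mm low of the hole centre, at side (158,378) against a hole at (158,365). I'll correct that up-slope and go in.

>>> {"op": "arm_command", "data": {
  "increments": [
    [-0.0085,0,0.04,0,0,0],
    [-0.0085,0,0.09,0,0,0],
    [-0.0085,0,0.14,0,0,0],
    [-0.0085,0,0.18,0,0,0],
    [-0.0085,0,0.2,0,0,0]
  ]
}}

```text
t: 7.58
tool_pos: [0.4061, -0.1944, 0.257]
orientation: [0.421, 2.592, -0.111]
force: [0.0, 0.2, 0.8]
opening: 0.0154
gripper_force: 30.0
```

>>> {"op": "arm_command", "data": {
  "increments": [
    [0,0,0.01,0,0,0],
    [0,0,0.02,0,0,0],
    [0,0,0.03,0,0,0],
    [0,0,0.04,0,0,0],
    [0,0,0.04,0,0,0]
  ]
}}

```text
t: 8.2
tool_pos: [0.4098, -0.1957, 0.2509]
orientation: [0.421, 2.591, -0.112]
force: [0.4, 0.4, -0.5]
opening: 0.0152
gripper_force: 30.0
```

```bash
python3 - <<'E'
from h import *
s=read_state();o=ori(np.pi/6).as_matrix()
print(s["tool_pos"],s["orientation"],s["force"],s["wrist_torque"],s["opening"])
print("socket-frame tip (x up,y left,z out):",(tip(s,.247)-[.522,-.2334,.0452])@np.c_[-o[:,0],o[:,1],-o[:,2]],"force tool",s["force"]@o)
E
```

```text
[ 0.4098 -0.1957  0.2509] [ 0.4207  2.5908 -0.1122] [ 0.4143  0.3641 -0.5168] [ 0.1147  0.3181 -0.0056] 0.015177360748098164
socket-frame tip (x up,y left,z out): [-0.0003  0.0003 -0.0097] force tool [0.0182 0.4768 0.5862]
```

>>> {"op": "arm_command", "data": {
  "increments": [
    [0,0,0.01,0,0,0],
    [0,0,0.02,0,0,0],
    [0,0,0.03,0,0,0],
    [0,0,0.036,0,0,0],
    [0,0,0.036,0,0,0]
  ]
}}

```text
t: 8.82
tool_pos: [0.4132, -0.1968, 0.2446]
orientation: [0.421, 2.591, -0.112]
force: [0.5, -1.2, 0.2]
opening: 0.0155
gripper_force: 30.0
```

>>> {"op": "arm_command", "data": {
  "increments": [
    [0,0,0.006,0,0,0],
    [0,0,0.012,0,0,0],
    [0,0,0.018,0,0,0],
    [0,0,0.024,0,0,0],
    [0,0,0.024,0,0,0]
  ]
}}

```text
t: 9.45
tool_pos: [0.4155, -0.1976, 0.2404]
orientation: [0.421, 2.591, -0.112]
force: [-0.1, 0.9, -0.6]
opening: 0.0154
gripper_force: 30.0
```

>>> {"op": "arm_command", "data": {
  "increments": [
    [0,0,0.007,0,0,0],
    [0,0,0.014,0,0,0],
    [0,0,0.02,0,0,0],
    [0,0,0.026,0,0,0],
    [0,0,0.026,0,0,0]
  ]
}}

```text
t: 10.07
tool_pos: [0.4179, -0.1984, 0.2359]
orientation: [0.421, 2.591, -0.112]
force: [0.5, 0.2, 0.1]
opening: 0.0155
gripper_force: 30.0
```

>>> {"op": "arm_command", "data": {
  "increments": [
    [0,0,0.006,0,0,0],
    [0,0,0.012,0,0,0],
    [0,0,0.018,0,0,0],
    [0,0,0.023,0,0,0],
    [0,0,0.023,0,0,0]
  ]
}}

```text
t: 10.7
tool_pos: [0.4208, -0.1995, 0.2339]
orientation: [0.42, 2.588, -0.113]
force: [-11.9, 5.7, 16.3]
opening: 0.0154
gripper_force: 30.0
```

The rod met the bottom at about 29.5 mm with about 21 N along the axis, so the socket is 30 mm deep and post_middle (front-right hole) is the one. Now withdrawing the rod.

>>> {"op": "arm_command", "data": {
  "increments": [
    [0,0,-0.04,0,0,0],
    [0,0,-0.12,0,0,0],
    [0,0,-0.2,0,0,0],
    [0,0,-0.3,0,0,0],
    [0,0,-0.38,0,0,0]
  ]
}}

```text
t: 11.32
tool_pos: [0.3837, -0.187, 0.2986]
orientation: [0.421, 2.59, -0.113]
force: [0.6, -0.0, -0.4]
opening: 0.0155
gripper_force: 30.0
```

>>> {"op": "arm_command", "data": {
  "increments": [
    [0,0,0,0,0,0],
    [0,0,0,0,0,0],
    [0,0,0,0,0,0],
    [0,0,0,0,0,0],
    [0,0,0,0,0,0]
  ]
}}

```text
t: 11.95
tool_pos: [0.3842, -0.1871, 0.2976]
orientation: [0.421, 2.591, -0.112]
force: [0.2, -1.0, 0.2]
opening: 0.0153
gripper_force: 30.0
```

```bash
python3 - <<'E'
from h import *
s=read_state();print(s["tool_pos"],s["orientation"],s["force"],s["opening"])
plan([((.381,-.2556,.36),ori(0))],s["tool_pos"],R.from_rotvec(s["orientation"]))
E
```

```text
[ 0.3842 -0.1871  0.2976] [ 0.4209  2.5913 -0.1118] [ 0.2264 -1.028   0.163 ] 0.015341187720845181
[-0.2362, -0.3298, -0.2244, 0.0002, 0.1658, 0.0003]
```

>>> {"op": "arm_command", "data": {
  "increments": [
    [-0.05,0,-0.1,0,0,0],
    [-0.13,0,-0.22,0,0,0],
    [-0.175,0,-0.303,0,0,0],
    [-0.19,-0.1,-0.29,0,0.05,0],
    [-0.21,-0.2,-0.265,0,0.1,0]
  ]
}}

```text
t: 12.58
tool_pos: [0.381, -0.2288, 0.3659]
orientation: [0.471, 2.901, -0.05]
force: [0.3, -1.0, -0.6]
opening: 0.0155
gripper_force: 30.0
```

```bash
python3 - <<'E'
from h import *
s=read_state();print(s["tool_pos"],s["orientation"],s["force"],s["opening"])
plan([((.381,-.2556,.35),ori(0))],s["tool_pos"],R.from_rotvec(s["orientation"]))
E
```

```text
[ 0.381  -0.2288  0.3659] [ 0.4707  2.9011 -0.0496] [ 0.2876 -0.9696 -0.5771] 0.0154517020868421
[-0.0251, -0.1272, 0.0867, -0.0002, 0.0652, 0.0004]
```

>>> {"op": "arm_command", "data": {
  "increments": [
    [-0.01,-0.05,0.02,0,0.02,0],
    [-0.02,-0.1,0.05,0,0.045,0],
    [-0.025,-0.127,0.087,0,0.065,0],
    [-0.025,-0.127,0.087,0,0.065,0],
    [-0.025,-0.127,0.087,0,0.065,0]
  ]
}}

```text
t: 13.2
tool_pos: [0.3812, -0.2549, 0.3489]
orientation: [0.503, 3.097, -0.001]
force: [0.2, 0.4, -1.2]
opening: 0.0153
gripper_force: 30.0
```

>>> {"op": "arm_command", "data": {
  "increments": [
    [0,0,0.05,0,0,0],
    [0,0,0.12,0,0,0],
    [0,0,0.2,0,0,0],
    [0,0,0.25,0,0,0],
    [0,0,0.25,0,0,0]
  ]
}}

```text
t: 13.82
tool_pos: [0.3808, -0.2548, 0.2974]
orientation: [0.503, 3.1, 0.001]
force: [-0.7, -0.4, -0.2]
opening: 0.0153
gripper_force: 30.0
```

```bash
python3 - <<'E'
from h import *
a=read_camera("side");s=read_state();print(s["tool_pos"],s["orientation"],s["force"],s["opening"])
x,y=235,190;k=cv2.resize(a["image"][y:y+75,x:x+75,::-1],None,fx=7.9,fy=7.9,interpolation=cv2.INTER_CUBIC)
for d in(.187,.247,.267):
    p=(proj(a,tip(s,d))[0]-[x,y]+.5)*7.9;print(d,tip(s,d),p);cv2.circle(k,tuple(int(v) for v in p),4,(255,0,255),1)
p=(proj(a,[.3822,-.2546,.03])[0]-[x,y]+.5)*7.9;print(p)
cv2.imwrite("pics/d4.png",k)
E
```

```text
[ 0.3811 -0.255   0.2983] [0.5032 3.0988 0.0001] [ 0.6383  0.014  -0.8019] 0.01485889438519531
0.187 [ 0.3815 -0.255   0.1113] [324.862  155.6609]
0.247 [ 0.3816 -0.255   0.0513] [314.26   374.5002]
0.267 [ 0.3816 -0.2551  0.0313] [310.884  443.4569]
[307.7804 448.5145]
```

View pics/d4.png

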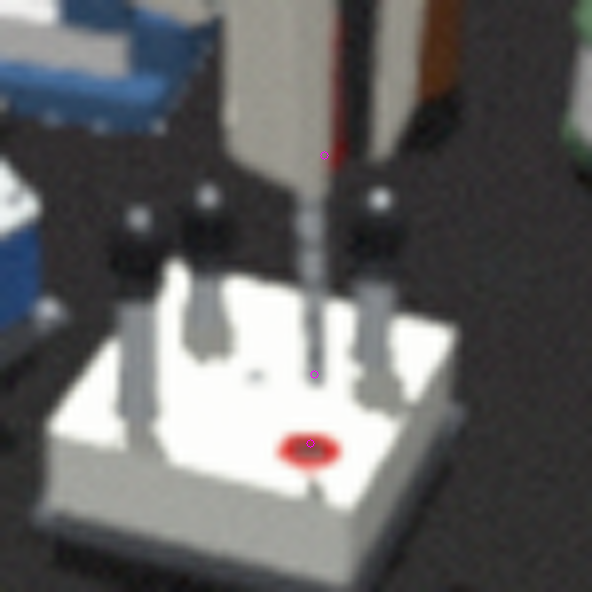

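In this crop the rod tip is at (316,382) over the red rim at (310,450). Its upper end is left of the expected axis (308 against 323), so the rod leans in the grip. I'll check whether it already leaned at the start.

```bash
python3 - <<'E'
from h import *
a=read_camera("side");b=read_camera("top");A0=np.load("pics/side0.npy");B0=np.load("pics/top0.npy")
h=cv2.cvtColor(A0,cv2.COLOR_RGB2HSV)
m=((h[:,:,0]<8)|(h[:,:,0]>172))&(h[:,:,1]>120)&(h[:,:,2]>60)
for v in range(209,251):
    u=np.where(m[v,262:295])[0]
    if len(u): print(v,round(u.mean()+262,1),len(u),end="; ")
print()
# rod rows initially & now: darkness vs white rack
for n,im in(("init",A0),("now",a["image"])):
    for v in range(214,250,3):
        r=255-im[v,268:284].astype(float).mean(1);print(n,v,r.round().astype(int).tolist())
print("vertical line proj",[ (z,proj(a,[.3817,-.2552,z])[0].round(1)) for z in(.03,.05,.068,.104)])
E
```

```text
211 274.5 6; 212 275.0 9; 213 275.5 10; 214 275.5 10; 215 275.5 10; 216 275.0 9; 217 275.0 9; 218 275.0 9; 219 275.0 9; 220 275.0 9; 221 275.0 9; 222 275.0 9; 223 274.5 8; 224 274.5 8; 225 275.0 7; 226 275.0 7; 227 275.0 7; 228 274.5 6; 229 274.5 6; 230 274.5 6; 231 274.0 3; 246 274.7 3; 247 274.0 4; 248 272.0 1; 
init 214 [208, 210, 206, 184, 168, 159, 157, 161, 158, 158, 164, 179, 192, 185, 123, 102]
init 217 [209, 205, 207, 206, 207, 200, 199, 199, 203, 204, 201, 207, 215, 210, 205, 203]
init 220 [209, 211, 208, 205, 204, 202, 198, 198, 196, 198, 201, 205, 227, 234, 228, 230]
init 223 [206, 207, 204, 205, 203, 200, 199, 199, 195, 200, 199, 202, 211, 207, 206, 214]
init 226 [33, 38, 84, 176, 200, 195, 197, 193, 198, 193, 197, 182, 158, 143, 139, 148]
init 229 [3, 4, 22, 147, 203, 195, 197, 197, 195, 192, 163, 123, 111, 122, 120, 123]
init 232 [2, 3, 3, 7, 30, 105, 144, 137, 76, 25, 17, 31, 113, 119, 120, 113]
init 235 [3, 3, 3, 3, 11, 72, 125, 116, 32, 5, 12, 55, 110, 116, 117, 120]
init 238 [16, 5, 3, 3, 15, 83, 113, 101, 28, 4, 8, 40, 97, 113, 112, 114]
init 241 [2, 2, 3, 3, 16, 
[... 563 characters left out ...]
, 92, 128, 131, 119, 137, 182, 201, 204, 184, 157, 142, 140, 149]
now 229 [3, 3, 3, 4, 15, 92, 129, 112, 37, 5, 7, 32, 101, 125, 120, 123]
now 232 [3, 3, 3, 3, 12, 65, 109, 93, 26, 4, 5, 27, 114, 123, 119, 114]
now 235 [3, 3, 3, 3, 12, 73, 127, 107, 28, 5, 12, 58, 111, 120, 118, 120]
now 238 [17, 5, 3, 3, 3, 11, 43, 32, 9, 4, 8, 41, 99, 113, 113, 114]
now 241 [3, 2, 3, 3, 3, 2, 2, 3, 2, 2, 3, 9, 41, 94, 100, 106]
now 244 [3, 3, 6, 19, 24, 24, 25, 23, 16, 7, 3, 3, 3, 3, 3, 4]
now 247 [3, 13, 79, 130, 146, 148, 148, 143, 146, 105, 27, 4, 2, 3, 6, 34]
vertical line proj [(0.03, array([273.8, 246.2])), (0.05, array([274.2, 237.4])), (0.068, array([274.6, 229.4])), (0.104, array([275.4, 212.6]))]
```

>>> {"op": "arm_command", "data": {
  "increments": [
    [0.03,0,0,0,-0.0075,0],
    [0.06,0,0.002,0,-0.015,0],
    [0.09,0,0.003,0,-0.0225,0],
    [0.116,0,0.005,0,-0.03,0],
    [0.116,0,0.005,0,-0.03,0]
  ]
}}

```text
t: 14.6
tool_pos: [0.3587, -0.2476, 0.2978]
orientation: [0.489, 3.005, -0.024]
force: [0.1, 0.2, -0.1]
opening: 0.0153
gripper_force: 30.0
```

```bash
cat >> h.py <<'E'
def rodline(im,rows=range(212,238)):
    for v in rows:
        r=im[v,266:284].astype(float).mean(1)
        print(v,r.round().astype(int).tolist())
E
python3 - <<'E'
from h import *
a=read_camera("side");s=read_state();print(s["tool_pos"],s["orientation"],s["force"])
for d in(.2,.22,.247): print(tip(s,d),proj(a,tip(s,d)))
rodline(a["image"],[211,214,217,220,223,226,229,232,235,237,238,239,240])
E
```

```text
[ 0.3589 -0.2477  0.2979] [ 0.4887  3.0053 -0.0243] [ 0.0272 -0.6955 -1.1952]
[ 0.3775 -0.254   0.0989] [[277.2739 215.9595]]
[ 0.3793 -0.2546  0.079 ] [[275.9671 224.8495]]
[ 0.3818 -0.2554  0.0521] [[274.2611 236.4281]]
211 [49, 55, 71, 100, 118, 135, 144, 145, 145, 144, 141, 138, 128, 101, 56, 49, 47, 47]
214 [48, 45, 47, 49, 48, 47, 60, 76, 104, 129, 133, 136, 113, 69, 52, 73, 131, 150]
217 [47, 49, 50, 48, 46, 50, 48, 62, 96, 130, 133, 109, 57, 45, 44, 46, 49, 53]
220 [43, 50, 44, 50, 42, 49, 46, 57, 93, 123, 121, 93, 49, 32, 30, 25, 26, 28]
223 [45, 42, 50, 47, 48, 47, 50, 62, 103, 133, 121, 88, 54, 44, 42, 43, 44, 39]
226 [249, 237, 222, 217, 197, 160, 128, 109, 109, 120, 111, 81, 56, 72, 95, 113, 114, 107]
229 [252, 252, 252, 252, 252, 252, 251, 236, 148, 124, 156, 228, 246, 224, 153, 133, 135, 133]
232 [252, 253, 252, 253, 252, 252, 251, 235, 150, 141, 194, 243, 250, 227, 140, 136, 135, 140]
235 [252, 252, 252, 252, 253, 252, 249, 216, 136, 135, 206, 247, 242, 199, 144, 134, 136, 137]
237 [223, 200, 230, 250, 252, 252, 250, 234, 182, 178, 232, 251, 249, 232, 202, 150, 140, 139]
238 [233, 227, 238, 250, 252, 253, 252, 249, 239, 236, 248, 252, 246, 212, 155, 143, 141, 139]
239 [250, 248, 250, 252, 252, 253, 253, 252, 251, 252, 252, 252, 247, 212, 152, 142, 140, 142]
240 [252, 252, 252, 252, 253, 252, 252, 252, 252, 252, 252, 252, 248, 216, 157, 139, 142, 144]
```

>>> {"op": "arm_command", "data": {
  "increments": [
    [-0.0035,0,0,0,0,0],
    [0.001,0,0.05,0,0,0],
    [0.006,0,0.1,0,0,0],
    [0.011,0,0.15,0,0,0],
    [0.011,0,0.15,0,0,0]
  ]
}}

```text
t: 15.28
tool_pos: [0.3596, -0.2478, 0.2664]
orientation: [0.488, 3.008, -0.023]
force: [0.3, -0.6, -0.3]
opening: 0.0152
gripper_force: 30.0
```

```bash
python3 - <<'E'
from h import *
a=read_camera("side");s=read_state();print(s["tool_pos"],s["orientation"],s["force"],s["wrist_torque"],tip(s,.247))
rodline(a["image"],[229,232,235,238,241,243,244,245,246,247,248,249])
E
```

```text
[ 0.3597 -0.2479  0.267 ] [ 0.4884  3.0071 -0.0228] [ 0.0378 -0.4259 -0.1725] [0.0485 0.0658 0.0275] [ 0.3822 -0.2553  0.0212]
229 [252, 252, 252, 252, 252, 251, 247, 218, 139, 132, 147, 202, 237, 222, 154, 135, 135, 131]
232 [252, 252, 252, 252, 252, 252, 250, 230, 149, 144, 198, 244, 250, 229, 142, 134, 136, 141]
235 [252, 252, 252, 252, 252, 252, 248, 211, 127, 128, 218, 250, 244, 198, 143, 133, 136, 134]
238 [233, 226, 238, 249, 252, 252, 243, 184, 142, 157, 226, 251, 247, 212, 156, 142, 141, 140]
241 [252, 253, 252, 252, 253, 252, 242, 175, 141, 158, 228, 251, 252, 246, 212, 160, 153, 151]
243 [253, 253, 253, 253, 252, 251, 234, 145, 120, 161, 233, 251, 252, 252, 252, 251, 251, 246]
244 [253, 253, 253, 252, 249, 235, 201, 131, 121, 148, 218, 249, 252, 252, 252, 252, 252, 251]
245 [253, 253, 252, 251, 231, 168, 132, 124, 133, 135, 172, 220, 246, 252, 252, 252, 252, 250]
246 [253, 253, 252, 245, 190, 116, 102, 121, 131, 120, 114, 160, 230, 251, 253, 253, 251, 243]
247 [253, 253, 252, 243, 175, 121, 102, 108, 114, 105, 105, 150, 229, 252, 253, 252, 248, 221]
248 [253, 253, 252, 249, 229, 189, 143, 110, 88, 89, 143, 209, 244, 252, 253, 250, 232, 170]
249 [252, 252, 252, 252, 250, 241, 211, 141, 104, 118, 195, 245, 251, 253, 252, 244, 196, 139]
```

>>> {"op": "arm_command", "data": {
  "increments": [
    [0.001,0,0.015,0,0,0],
    [0.0025,0,0.03,0,0,0],
    [0.004,0,0.045,0,0,0],
    [0.005,0,0.057,0,0,0],
    [0.005,0,0.057,0,0,0]
  ]
}}

```text
t: 15.95
tool_pos: [0.3599, -0.2479, 0.256]
orientation: [0.488, 3.006, -0.023]
force: [0.5, -0.3, -1.1]
opening: 0.0154
gripper_force: 30.0
```

>>> {"op": "arm_command", "data": {
  "increments": [
    [0,0,0,0,0,0],
    [0,0,0,0,0,0],
    [0,0,0,0,0,0],
    [0,0,0,0,0,0],
    [0,0,0,0,0,0]
  ],
  "fingers": 0.4
}}

```text
t: 16.58
tool_pos: [0.36, -0.248, 0.2563]
orientation: [0.488, 3.006, -0.024]
force: [-0.9, -0.0, -0.4]
opening: 0.0279
gripper_force: 0.0
```

>>> {"op": "arm_command", "data": {
  "increments": [
    [0,0,-0.04,0,0,0],
    [0,0,-0.15,0,0,0],
    [0,0,-0.27,0,0,0],
    [0,0,-0.4,0,0,0],
    [0,0,-0.4,0,0,0]
  ]
}}

```text
t: 17.2
tool_pos: [0.3532, -0.2461, 0.3387]
orientation: [0.487, 3.002, -0.028]
force: [0.7, 0.2, -0.9]
opening: 0.0284
gripper_force: 0.0
```

```bash
python3 - <<'E'
from h import *
a,b=duo("pics/d5.png",(225,150,325,270),(195,150,285,240));s=read_state();print(s["tool_pos"],s["orientation"],s["force"],s["opening"])
plan([((.3822,-.2998,.34),ori(0))],s["tool_pos"],R.from_rotvec(s["orientation"]))
E
```

```text
[ 0.3526 -0.2455  0.3358] [ 0.4881  3.0055 -0.0242] [0.0837 0.509  1.1271] 0.027957371923870978
[-0.2273, -0.2104, 0.0014, -0.0001, 0.0312, 0.0003]
```

View pics/d5.png

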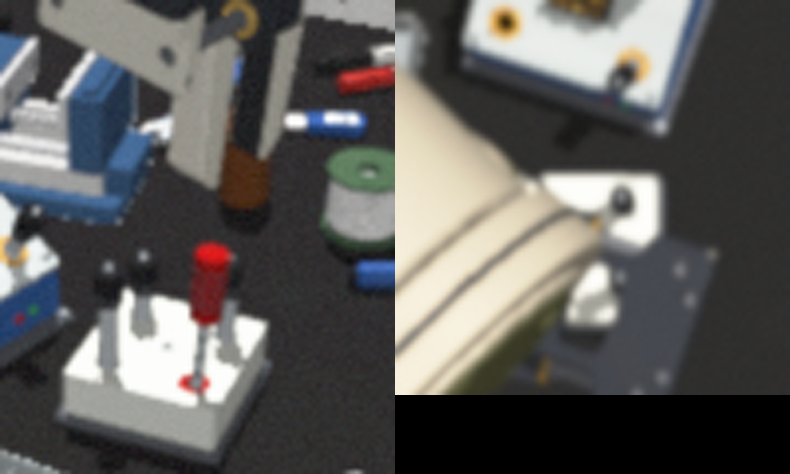

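The rod is back in its red-rimmed hole: the handle top at side crop (212,250) is at its former height, with a slight lean. Next comes the middle post, with the jaws along the diagonal, clear of its neighbours.

```bash
python3 - <<'E'
from h import *
s=read_state();o=ori(0,np.pi/4)
plan([((.3822,-.2998,.34),o),((.3822,-.2998,.229),o)],s["tool_pos"],R.from_rotvec(s["orientation"]))
E
```

```text
[-0.2273, -0.2104, 0.0014, 0.0072, 0.0306, 0.1474]
[0.0, 0.0, 0.555, 0.0, 0.0, 0.0]
```

>>> {"op": "arm_command", "data": {
  "increments": [
    [-0.06,-0.05,0,0.002,0.008,0.035],
    [-0.12,-0.11,0,0.004,0.016,0.075],
    [-0.18,-0.16,0,0.006,0.024,0.115],
    [-0.227,-0.21,0.001,0.007,0.031,0.147],
    [-0.227,-0.21,0.001,0.007,0.031,0.147]
  ]
}}

```text
t: 17.92
tool_pos: [0.3821, -0.2999, 0.3386]
orientation: [-1.199, -2.9, -0.003]
force: [-0.1, 0.3, 0.2]
opening: 0.0277
gripper_force: 0.0
```

```bash
python3 - <<'E'
from h import *
a,b=read_camera("side"),read_camera("top");s=read_state();o=ori(0,np.pi/4);print(s["tool_pos"],s["orientation"],s["q"],s["opening"])
plan([((.3822,-.2998,.229),o)],s["tool_pos"],R.from_rotvec(s["orientation"]))
# nipple + cap of FR post now in side view
p=proj(a,[.3824,-.2997,.0735])[0];print(p);x,y=int(p[0])-8,int(p[1])-6
print(a["image"][y:y+20,x:x+17].mean(2).astype(int))
E
```

```text
[ 0.3819 -0.2993  0.3389] [-1.1958 -2.9017 -0.0026] [-0.7705 -0.1418  1.8805  0.0003  1.4064 -1.5596] 0.028279259968638226
[-0.0049, -0.001, 0.5495, 0.0001, -0.0011, 0.0011]
[282.5991 214.4558]
[[ 48  45  45  46  48  46  49  48  49  44  39  33  27  25  31  27  37]
 [ 44  49  49  46  45  46  48  48  49  47  45  40  39  35  37  33  40]
 [ 50  47  51  47  48  50  50  50  45  50  48  49  44  51  43  48  50]
 [ 46  44  48  49  57  64  57  51  49  46  46  46  48  48  48  46  45]
 [ 50  52  51  47  60  62  69  74  62  50  47  45  47  48  46  47  49]
 [ 48  44  50  49  49  67  82  87  79  66  49  48  48  48  43  48  46]
 [ 51  49  49  50  47  69  86  82  97 100  75  47  46  43  43  47  47]
 [ 49  45  51  51  54  60  63  58  92 107  83  52  44  46  46  43  49]
 [ 49  47  54  55  55  51  57  48  60  68  57  52  48  44  44  47  47]
 [ 50  52  56  56  55  48  54  53  53  51  48  42  36  43  48  46  49]
 [ 53  53  56  59  53  56  52  50  51  42  36  38  36  42  48  47  49]
 [ 55  52  55  55  57  61  60  57  48  41  28  27  40  46  45  44  44]
 [ 49  55  55  58  61  60  58  55  49  35  25  26  39  45  50  49  49]
 [ 53  52  57  59  54  59  54  52  45  33  30  32  44  47  45  44  44]
 [ 52  54  58  61  62  62  57  56  41  30  30  42  49  45  44  51  48]
 [ 58  57  62  57  60  57  57  54  48  46  43  44  47  46  47  47  43]
 [ 52  61  59  59  60  55  57  53  51  49  49  40  43  46  48  48  46]
 [ 55  59  58  61  58  55  57  66  68  63  58  49  39  50  48  45  50]
 [ 58  60  62  60  57  57  59  78 102 106  92  66  51  43  47  49  47]
 [ 55  59  60  56  61  58  58  86 119 131 111  65  47  44  48  46  48]]
```

>>> {"op": "arm_command", "data": {
  "increments": [
    [-0.005,-0.001,0.1,0,0,0],
    [-0.005,-0.001,0.22,0,0,0],
    [-0.005,-0.001,0.35,0,0,0],
    [-0.005,-0.001,0.47,0,0,0],
    [-0.005,-0.001,0.55,0,0,0]
  ]
}}

```text
t: 18.65
tool_pos: [0.382, -0.2996, 0.2287]
orientation: [-1.197, -2.902, -0.002]
force: [-0.4, -0.4, -0.4]
opening: 0.028
gripper_force: 0.0
```

>>> {"op": "arm_command", "data": {
  "increments": [
    [0,0,0,0,0,0],
    [0,0,0,0,0,0],
    [0,0,0,0,0,0],
    [0,0,0,0,0,0],
    [0,0,0,0,0,0]
  ],
  "fingers": 1,
  "force": 50
}}

```text
t: 19.27
tool_pos: [0.3829, -0.3006, 0.2307]
orientation: [-1.2, -2.903, -0.001]
force: [-0.4, -0.0, 0.5]
opening: 0.0124
gripper_force: 50.0
```

>>> {"op": "arm_command", "data": {
  "increments": [
    [0,0,-0.05,0,0,0],
    [0,0,-0.15,0,0,0],
    [0,0,-0.3,0,0,0],
    [0,0,-0.45,0,0,0],
    [0,0,-0.55,0,0,0]
  ]
}}

```text
t: 19.9
tool_pos: [0.3829, -0.3007, 0.3425]
orientation: [1.2, 2.903, 0.0]
force: [1.3, 0.4, -0.2]
opening: 0.013
gripper_force: 50.0
```

```bash
python3 - <<'E'
from h import *
s=read_state();print(s["tool_pos"],s["orientation"],s["force"],s["opening"])
n=np.array([-.4742,.1587,.866]);P=np.array([.522,-.2334,.0452])
plan([((.381,-.24,.36),ori(0)),(P+(.221+.025)*n,ori(np.pi/6))],s["tool_pos"],R.from_rotvec(s["orientation"]))
E
```

```text
[ 0.3829 -0.3007  0.3425] [1.2002 2.9029 0.    ] [ 1.3423  0.4318 -0.2412] 0.013010318791670625
[0.2211, 0.2081, -0.0877, 0.0, 0.0001, -0.1468]
[-0.043, 0.255, 0.5088, 0.0, -0.1667, -0.0]
```

>>> {"op": "arm_command", "data": {
  "increments": [
    [0.03,0.02,-0.06,0,0,-0.03],
    [0.08,0.08,-0.088,0,0,-0.07],
    [0.15,0.14,-0.088,0,0,-0.11],
    [0.221,0.208,-0.088,0,0,-0.147],
    [0.221,0.208,-0.088,0,0,-0.147]
  ]
}}

```text
t: 20.52
tool_pos: [0.3809, -0.2391, 0.3584]
orientation: [-0.502, -3.1, -0.001]
force: [0.2, -0.7, -0.7]
opening: 0.0128
gripper_force: 50.0
```

>>> {"op": "arm_command", "data": {
  "increments": [
    [-0.01,0.06,0,0,-0.04,0],
    [-0.02,0.12,0,0,-0.085,0],
    [-0.03,0.18,0.05,0,-0.13,0],
    [-0.04,0.255,0.15,0,-0.167,0],
    [-0.043,0.255,0.3,0,-0.167,0]
  ]
}}

```text
t: 21.15
tool_pos: [0.4053, -0.1942, 0.2985]
orientation: [0.423, 2.584, -0.113]
force: [-0.2, -0.5, -1.0]
opening: 0.0129
gripper_force: 50.0
```

>>> {"op": "arm_command", "data": {
  "increments": [
    [0,0,0,0,0,0],
    [0,0,0,0,0,0],
    [0,0,0,0,0,0],
    [0,0,0,0,0,0],
    [0,0,0,0,0,0]
  ]
}}

```text
t: 21.78
tool_pos: [0.4053, -0.1943, 0.2983]
orientation: [0.421, 2.588, -0.112]
force: [0.2, 1.2, -0.5]
opening: 0.0133
gripper_force: 50.0
```

```bash
cat >> h.py <<'E'
P0=np.array([.522,-.2334,.0452])
def sock(s,d):
    o=ori(np.pi/6).as_matrix();M=np.c_[-o[:,0],o[:,1],-o[:,2]]
    return (tip(s,d)-P0)@M, s["force"]@M
E
python3 - <<'E'
from h import *
a,b=duo("pics/d6.png",(180,165,260,245),(190,120,270,200));s=read_state();print(s["tool_pos"],s["orientation"],s["force"],s["opening"],*sock(s,.2215))
for d in(.19,.2215): print(d,tip(s,d),(proj(a,tip(s,d))-[180,165]+.5)*395/80,(proj(b,tip(s,d))-[190,120]+.5)*395/80+[395,0])
plan([(P0+(.2215+.025)*np.array([-.4742,.1587,.866]),ori(np.pi/6))],s["tool_pos"],R.from_rotvec(s["orientation"]))
E
```

```text
[ 0.4051 -0.1942  0.298 ] [ 0.4212  2.5887 -0.1116] [0.2127 0.1166 0.0256] 0.012891688846746574 [0.0196 0.0003 0.0591] [ 0.1555  0.1781 -0.0602]
0.19 [ 0.4953 -0.2242  0.1334] [[146.7451 141.4516]] [[495.9062 174.4152]]
0.2215 [ 0.5102 -0.2291  0.1061] [[120.0741 191.2186]] [[517.1845 159.5255]]
[0.0984, -0.0005, 0.1703, 0.0003, -0.0001, 0.0]
```

View pics/d6.png

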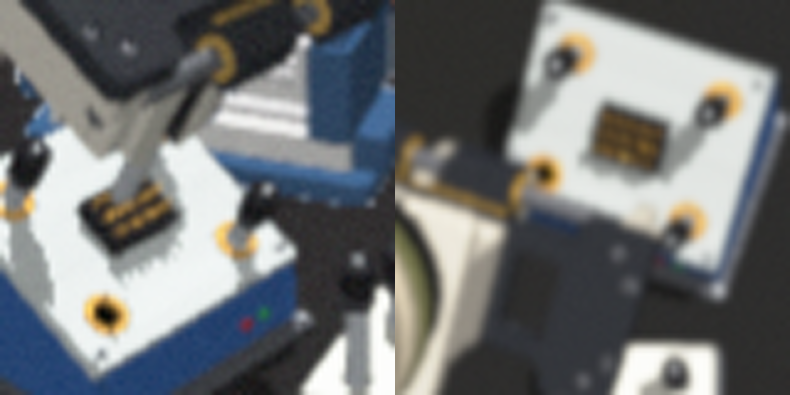

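The post's foot is at about (123,190) in the side crop, as predicted. Moving it onto the socket axis, about 12 mm out.

>>> {"op": "arm_command", "data": {
  "increments": [
    [0.03,0,0,0,0,0],
    [0.07,0,0.03,0,0,0],
    [0.098,0,0.1,0,0,0],
    [0.098,0,0.17,0,0,0],
    [0.098,0,0.235,0,0,0]
  ]
}}

```text
t: 22.5
tool_pos: [0.4109, -0.196, 0.246]
orientation: [0.422, 2.59, -0.111]
force: [0.6, 0.0, -0.2]
opening: 0.013
gripper_force: 50.0
```

>>> {"op": "arm_command", "data": {
  "increments": [
    [0,0,0,0,0,0],
    [0,0,0,0,0,0],
    [0,0,0,0,0,0],
    [0,0,0,0,0,0],
    [0,0,0,0,0,0]
  ]
}}

```text
t: 23.12
tool_pos: [0.4113, -0.1962, 0.2476]
orientation: [0.421, 2.588, -0.112]
force: [-0.1, -0.1, -0.4]
opening: 0.0127
gripper_force: 50.0
```

```bash
python3 - <<'E'
from h import *
a=read_camera("side");s=read_state();print(s["tool_pos"],*sock(s,.2215))
x,y=180,195;S=14;k=cv2.resize(a["image"][y:y+42,x:x+50,::-1],None,fx=S,fy=S,interpolation=cv2.INTER_CUBIC)
for d in(.19,.2215,.2215+sock(s,.2215)[0][2]):
    p=(proj(a,tip(s,d))[0]-[x,y]+.5)*S;print(d,p);cv2.circle(k,tuple(int(v) for v in p),4,(255,0,255),1)
cv2.imwrite("pics/d7.png",k)
E
```

```text
[ 0.4113 -0.1962  0.2475] [0.     0.0003 0.0121] [-0.1664  0.1036 -0.2941]
0.19 [397.5305 298.6377]
0.2215 [325.4941 425.266 ]
0.23360974652608044 [298.9375 471.9958]
```

View pics/d7.png

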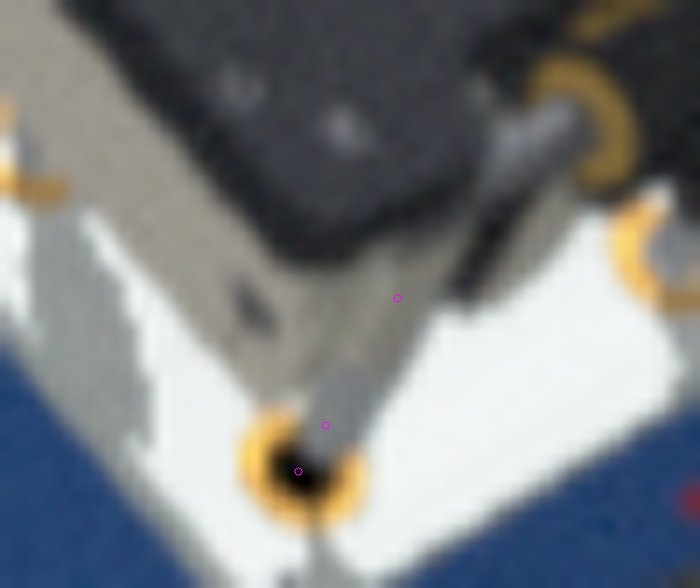

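The foot (318,455) points into the ring, centred near (303,468), within about 0.5 mm of the axis. Inserting slowly and watching the force.

>>> {"op": "arm_command", "data": {
  "increments": [
    [-0.001,0,0.02,0,0,0],
    [-0.001,0,0.04,0,0,0],
    [-0.001,0,0.06,0,0,0],
    [-0.001,0,0.075,0,0,0],
    [-0.001,0,0.075,0,0,0]
  ]
}}

```text
t: 23.8
tool_pos: [0.4187, -0.1987, 0.2343]
orientation: [0.421, 2.589, -0.112]
force: [0.8, -2.0, -1.3]
opening: 0.013
gripper_force: 50.0
```

```bash
python3 - <<'E'
from h import *
s=read_state();print(s["tool_pos"],s["force"],s["wrist_torque"],*sock(s,.2215))
E
```

```text
[ 0.4187 -0.1987  0.2343] [ 0.8297 -1.9954 -1.277 ] [-0.1869  0.0819 -0.1661] [ 0.0001  0.0003 -0.0033] [ 0.5912 -1.629  -1.8159]
```

>>> {"op": "arm_command", "data": {
  "increments": [
    [0,0,0.01,0,0,0],
    [0,0,0.02,0,0,0],
    [0,0,0.03,0,0,0],
    [0,0,0.04,0,0,0],
    [0,0,0.04,0,0,0]
  ]
}}

```text
t: 24.42
tool_pos: [0.4225, -0.2, 0.2275]
orientation: [0.421, 2.589, -0.112]
force: [0.6, -2.4, 0.2]
opening: 0.0128
gripper_force: 50.0
```

```bash
python3 - <<'E'
from h import *
s=read_state();print(s["tool_pos"],s["force"],s["wrist_torque"],*sock(s,.2215))
E
```

```text
[ 0.4225 -0.2     0.2275] [ 0.65   -2.4496  0.1911] [-0.3701 -0.0343 -0.1645] [ 0.0001  0.0003 -0.0111] [ 1.3024 -2.1168 -0.5314]
```

>>> {"op": "arm_command", "data": {
  "increments": [
    [0,-0.0015,0.01,0,0,0],
    [0,-0.0015,0.02,0,0,0],
    [0,-0.0015,0.03,0,0,0],
    [0,-0.0015,0.04,0,0,0],
    [0,-0.0015,0.045,0,0,0]
  ]
}}

```text
t: 25.05
tool_pos: [0.4266, -0.2016, 0.2197]
orientation: [0.421, 2.589, -0.112]
force: [0.1, -1.4, 0.7]
opening: 0.0127
gripper_force: 50.0
```

>>> {"op": "arm_command", "data": {
  "increments": [
    [0,0,0.01,0,0,0],
    [0,0,0.02,0,0,0],
    [0,0,0.03,0,0,0],
    [0,0,0.035,0,0,0],
    [0,0,0.035,0,0,0]
  ]
}}

```text
t: 25.68
tool_pos: [0.4299, -0.2028, 0.2136]
orientation: [0.421, 2.589, -0.112]
force: [2.4, -3.6, 0.6]
opening: 0.0126
gripper_force: 50.0
```

```bash
python3 - <<'E'
from h import *
s=read_state();print(s["tool_pos"],s["force"],s["wrist_torque"],*sock(s,.2215))
E
```

```text
[ 0.4299 -0.2028  0.2136] [ 2.3545 -3.6205  0.6304] [-0.4946 -0.1771 -0.219 ] [ 0.0001  0.     -0.0271] [ 3.2438 -2.6864 -1.1449]
```

>>> {"op": "arm_command", "data": {
  "increments": [
    [-0.0015,-0.0015,0,0,0,0],
    [-0.0015,-0.0015,0.004,0,0,0],
    [-0.0015,-0.0015,0.008,0,0,0],
    [-0.0015,-0.0015,0.012,0,0,0],
    [-0.0015,-0.0015,0.012,0,0,0]
  ]
}}

```text
t: 26.3
tool_pos: [0.4316, -0.2036, 0.2132]
orientation: [0.42, 2.588, -0.112]
force: [-13.3, 5.0, 21.8]
opening: 0.0129
gripper_force: 50.0
```

>>> {"op": "arm_command", "data": {
  "increments": [
    [0,0,0.002,0,0,0],
    [0,0,0.004,0,0,0],
    [0,0,0.006,0,0,0],
    [0,0,0.006,0,0,0],
    [0,0,0.006,0,0,0]
  ]
}}

```text
t: 26.92
tool_pos: [0.4326, -0.2041, 0.2134]
orientation: [0.42, 2.586, -0.113]
force: [-22.9, 9.0, 33.9]
opening: 0.0128
gripper_force: 50.0
```

```bash
python3 - <<'E'
from h import *
s=read_state();print(s["tool_pos"],s["force"],s["wrist_torque"],*sock(s,.2215))
E
```

```text
[ 0.4326 -0.2041  0.2134] [-22.8982   9.0437  33.8981] [0.6552 1.1091 0.1037] [ 0.0032 -0.0003 -0.0288] [-4.3417  1.3107 41.6489]
```

>>> {"op": "arm_command", "data": {
  "increments": [
    [0,0,-0.006,0,0,0],
    [0,0,-0.008,0,0,0],
    [0,0,-0.008,0,0,0],
    [0,0,-0.008,0,0,0],
    [0,0,-0.008,0,0,0]
  ]
}}

```text
t: 27.55
tool_pos: [0.4312, -0.2035, 0.2132]
orientation: [0.42, 2.588, -0.112]
force: [-10.9, 3.2, 18.0]
opening: 0.0129
gripper_force: 50.0
```

>>> {"op": "arm_command", "data": {
  "increments": [
    [0,0,0,0,0,0],
    [0,0,0,0,0,0],
    [0,0,0,0,0,0],
    [0,0,0,0,0,0],
    [0,0,0,0,0,0]
  ],
  "fingers": 0.4
}}

```text
t: 28.18
tool_pos: [0.4309, -0.2033, 0.2119]
orientation: [0.421, 2.589, -0.111]
force: [0.2, -0.8, -0.9]
opening: 0.0274
gripper_force: 0.0
```

>>> {"op": "arm_command", "data": {
  "increments": [
    [0,0,-0.05,0,0,0],
    [0,0,-0.12,0,0,0],
    [0,0,-0.25,0,0,0],
    [0,0,-0.4,0,0,0],
    [0,0,-0.5,0,0,0]
  ]
}}

```text
t: 28.8
tool_pos: [0.383, -0.1875, 0.3005]
orientation: [0.421, 2.587, -0.113]
force: [0.3, 1.2, 0.5]
opening: 0.028
gripper_force: 0.0
```

>>> {"op": "arm_command", "data": {
  "increments": [
    [-0.05,0.1,-0.1,0,0,0],
    [-0.1,0.3,-0.25,0,0,0],
    [-0.1,0.5,-0.35,0,0,0],
    [-0.1,0.7,-0.4,0,0,0],
    [-0.1,0.8,-0.4,0,0,0]
  ]
}}

```text
t: 29.42
tool_pos: [0.4127, -0.027, 0.3801]
orientation: [0.419, 2.586, -0.111]
force: [-0.7, 0.1, -0.5]
opening: 0.0279
gripper_force: 0.0
```

```bash
python3 - <<'E'
from h import *
s=read_state();print(s["tool_pos"],s["force"],s["opening"])
a=read_camera("side");b=read_camera("top")
n=np.array([-.4742,.1587,.866]);u=np.array([.8212,-.2748,.5]);l=np.array([.3173,.9483,0])
# nipple/cap centroids: dark blobs near each predicted cap centre, compare offset per post
for nm,c in(("side",a),("top",b)):
  g=c["image"].astype(int).max(2)
  for k,(x,y) in{"new":(0,0),"R":(0,-.072),"B":(.06,0),"C":(.06,-.072)}.items():
    q=P0+u*x+l*y;p=proj(c,q+.025*n)[0];e=proj(c,q+.0355*n)[0];x0,y0=int(p[0])-7,int(p[1])-7
    m=(g[y0:y0+15,x0:x0+15]<62).astype(np.uint8);N,L,st,ce=cv2.connectedComponentsWithStats(m)
    i=1+np.argmin([np.hypot(*(ce[j]+[x0,y0]-p)) if st[j][4]>5 else 99 for j in range(1,N)])
    print(nm,k,"pred cap",p.round(1),"seen-pred",(ce[i]+[x0,y0]-p).round(2),"area",st[i][4],"top row",st[i][1]+y0-p[1].round(1))
E
```

```text
[ 0.4127 -0.027   0.3801] [-0.6681  0.0986 -0.526 ] 0.027911777076123044
side new pred cap [205.  221.2] seen-pred [0.17 1.45] area 34 top row -2.1999999999999886
side R pred cap [231.7 206. ] seen-pred [1.92 0.86] area 60 top row -4.0
side B pred cap [185.4 197.6] seen-pred [-2.59 -2.41] area 76 top row -7.599999999999994
side C pred cap [212.8 184. ] seen-pred [-0.04  0.78] area 35 top row -3.0
top new pred cap [216.6 156.9] seen-pred [-7.13 -2.01] area 25 top row -7.900000000000006
top R pred cap [246.2 166.9] seen-pred [ 1.25 -0.45] area 4 top row -0.9000000000000057
top B pred cap [223.2 131.9] seen-pred [-6.94 -5.89] area 8 top row -7.900000000000006
top C pred cap [253.6 142. ] seen-pred [ 1.42 -0.54] area 2 top row -1.0
```

```bash
python3 - <<'E'
from h import *
a=read_camera("side")
for n,im in(("init",np.load("pics/side0.npy")),("now",a["image"])):
    h=cv2.cvtColor(im,cv2.COLOR_RGB2HSV)[205:252,255:300]
    m=(((h[:,:,0]<8)|(h[:,:,0]>172))&(h[:,:,1]>120)&(h[:,:,2]>60)).astype(np.uint8)
    N,L,st,ce=cv2.connectedComponentsWithStats(m);print(n,[(st[i].tolist(),ce[i].round(1)) for i in range(1,N) if st[i][4]>4])
ok=a["image"].astype(int);d=np.abs(ok-np.load("pics/side0.npy").astype(int)).sum(2)>90
N,L,st,ce=cv2.connectedComponentsWithStats(d[160:260,160:380].astype(np.uint8));print([(st[i][4],(ce[i]+160).round()) for i in range(1,N) if st[i][4]>8])
E
```

```text
init [([16, 6, 10, 21, 166], array([20., 15.]))]
now [([19, 6, 10, 21, 168], array([22.8, 15.3])), ([16, 40, 2, 4, 6], array([16.7, 41.5]))]
[(np.int32(281), array([168., 174.])), (np.int32(72), array([190., 166.])), (np.int32(21), array([273., 214.])), (np.int32(24), array([281., 215.])), (np.int32(137), array([204., 227.])), (np.int32(168), array([279., 234.])), (np.int32(18), array([275., 251.]))]
```

```bash
python3 -c "
from plant import *
print(close_job())"
```

```text
the job is handed in; nothing more can be done
None
```

The rod found the socket 30 mm deep and is back in its hole at full depth with a lean of about 3–4°; post_middle pressed onto the socket bottom at about 41 N and was let go, the other two posts stayed in the rack, the job was handed in after about 30 s with no verdict shown, and I viewed 11 pictures, one over the limit of 10.

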